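# Set the photometer's filter lever to the third click and take a reading

## Task

Nobody knows where the photometer's filter lever was left: push it with the outside of the closed fingers, without pinching it, home against the end of its slot on the side of the two round keys. Then slide it back the other way, counting the clicks, and leave it settled in the third click from home, never letting it jump on to the fourth. Only then press the larger key fully down and let it go; leave the smaller key and everything standing around alone.

Things in the scene. Friction and masses are not known exactly. Their poses are not given: they have to be found in the camera images.
- photometer: White bench photometer, 220 mm (its x) by 280 mm (its y), fixed; flat panel 90 mm above the table. Origin: centre of its underside, z up. Keys and display lie on the panel's -x side (towards the robot), a grey cell cover (60 by 70 mm, 28 mm high) at its (+72, +80) mm, two loose vials at about (+77, -30) and (+77, -85) mm.
- filter_travel (a joint): Lever's travel along photometer +y, m: 0 = home (slot end at -y, the keys' side), clicks 1 to 4 at 0.018, 0.036, 0.054, 0.072, stop 0.074. A sprung ball holds it in each: 5 to 6 N starts it out of a click, falling to under 1 N half way (9 mm), whence it snaps by itself into the next, ahead of the finger. It starts in or between clicks 1 to 3.
- filter_lever: The filter lever: upright black tab 14 mm thick along the slot (photometer y), 28 mm wide (x), top 27 mm above the panel, 117 mm above the table. Origin: centre of the tab at panel level, axes as the photometer's; moves with the lever; at home it is at (+5, -36) mm in photometer x, y. The panel is clear for 55 mm to either side along the slot; the display (2 mm high) begins 50 mm to its -x.
- read_key_top (a point): Centre of the top of the larger round key, 26 mm across, at (-70, -40) mm on the panel; it is pressed straight down.
- read_key (a joint): Depression of the larger key, m: 0 up, 0.006 fully down (about 5 N); springs back.
- zero_key (a joint): Depression of the smaller round key, 16 mm across, at (-70, -100) mm on the panel, 60 mm from the larger one: 0 up, 0.006 down. To be left alone.
- vial_a: Small capped glass sample vial, 24 mm across, 42 mm tall, standing on the photometer's panel behind the slot. Origin at the centre of its underside. Loose; to be left alone.
- vial_b: Second vial, the same, beside the first. Origin at the centre of its underside. Loose; to be left alone.
- beaker: Glass beaker, 66 mm across, 85 mm tall, left of the photometer. Origin at the centre of its underside. Loose; to be left alone.
- reagent: Amber glass bottle, 60 mm across, 130 mm tall, right of the photometer. Origin at the centre of its underside. Loose; to be left alone.
- dish: Shallow glass dish, 90 mm across, 16 mm tall, on the table to the left. Origin at the centre of its underside. Loose; to be left alone.
- weight: Steel calibration weight with a knob, 36 mm across, 48 mm tall, standing on the panel between the vials and the cell cover. Origin at the centre of its underside. Loose; to be left alone.
- spatula: Broad flat steel spatula, 170 mm long, lying on the table to the right. Origin at the centre of its underside. Loose; to be left alone.

How it is judged:
By the outcome, as a careful person would: the job done as asked, in the order asked, and still so for the second after the job is handed in, with the robot touching nothing.
It also fails if it takes over 67 s, if anything falls off the work surface, if the arm or the gripper's body presses on something with over 40 N, if the wrist force passes 120 N, or if a joint passes its speed limit or range.

## Robot

A 6-joint arm with a two-finger parallel gripper is mounted at the origin on the work surface. World frame = base frame: x ahead of the robot, y to its left, z up, the work surface at z = 0. Lengths are in mm, angles in rad, forces in N, time in s.
With the tool pointing down it reaches from about 425 to 925 mm from the base axis. Payload 12.5 kg.
Tool frame: the origin (TCP) lies on the centre line of the jaws, within the pads' length; the fingertips stand 11 mm ahead of it and the grasp point (between the pads) lies 8 mm behind it (arm.tcp_to_tips is the z of the fingertips in the tool frame, in mm); z points along the fingers, y is the line along which they close (so a half turn about z gives the same grasp; the last joint's range is limited). The gripper opens to 85 mm and grips with 20 to 120 N. Pads are 22 mm wide; open, the fingers measure 114 mm over their backs; the gripper's body (76 mm by 85 mm) begins 54 mm behind the grasp point. The pads swing forward as they close: fully open they stand 13 mm farther back than shut.
Start: joints at [1.172, 0.491, 1.559, -0, 1.092, -0.106], TCP at [180.378, 598.421, 242.327] pointing down, gripper open.
Joint ranges: [-3.1, 3.1], [-0.84, 2.19], [0.05, 2.79], [-1.13, 4.28], [0.06, 2.93], [-2.69, 2.69]. Speed limits (rad/s): [2.22, 2.22, 2.79, 3.14, 3.14, 3.14].

## Interface

Orientations are given as [roll, pitch, yaw] about the fixed x, y, z axes, in that order (R = Rz(yaw) Ry(pitch) Rx(roll)).
In Python, from plant import monitor, imaging, job_done, arm gives the robot as it stands. The module is installed in compiled form; this text tells all that it offers.
- The arm moves only by the shell command python3 -m pendant 'ROWS'. ROWS is JSON, a list of rows, each a list of 7 numbers: the shift along the world's x, y, z in m, then the turn, a rotation vector about the world's x, y, z in degrees, then the opening in per cent of the stroke, from 0 (shut) to 100 (fully open). A call has 1 to 8 rows; each row is the pose to reach, as a shift and turn from the pose commanded when the call began; what a row does not reach only later rows make up. A row lasts 1/10 s, in which the tool goes at most 50 mm and 8.59 degrees, less where a joint would pass 70% of its speed; a pose out of reach is approached as far as the arm can. A call with a gripper value outside its range is refused whole. The fingers move at their own pace and stop on an object; the grip force is fixed at half the most. Time passes only in rows, so rows that repeat a pose let the fingers close. It gives the time, the measured TCP pose, the force, the opening and the grip force at its end, in the units of the state.
- monitor.read_state(): the state, without advancing time (a new reading comes with each control period).
- imaging.grab_frame(name): name is "scene" or "side" or "wrist"; returns the picture (480x640x3 uint8, blue, green, red); there is no depth.
- imaging.camera_model(name): a dict with "K" (3x3 intrinsics, pixels), "R" (3x3) and "t" (3): a world point X has camera coordinates R X + t. Camera axes: x right, y down, z forward; pixel columns grow to the right and rows downward; lengths in mm; the calibration is good to about 2 mm. A picture is of the moment at which its call begins: read the wrist's pose just before it. camera_model takes no time and is no camera call; for the wrist camera it gives the pose at the moment of the call.
- job_done(): hands the job in; it is judged then, once.
The state is a dict: "time_s": time; "joints": joint angles; "dq": joint speeds; "effort": joint torques, N m; "tool_pos": TCP position; "tool_rot": TCP orientation; "ft_force": force on the tool from outside, world axes, zero at the start; "ft_torque": the same for the moment, N m; "grip_width": opening from 0.0 (shut) to 1.0 (fully open); "grasp_force": force on a finger pad.
Only numpy, scipy, OpenCV 4.12 (cv2) and the standard library are available. Lean on these libraries where they do the work, as an engineer would, in place of code of your own. Each camera call takes 0.05 s, during which the arm holds its last target. There are 200 camera calls.

## Working session

There is one attempt and no reset: what is moved stays moved. The work goes in short steps, Python scripts to look and compute and a shell command to move; the robot and the scene stay as the last step left them, time stands still between calls to the robot, and variables do not carry over. Pictures are saved under pics/ and viewed, at most 10 in all, crops included, and the job is handed in when it is done.

```bash
mkdir -p pics
python3 - <<'E'
from plant import monitor, imaging
import cv2
for n in("scene","side"):
    cv2.imwrite(f"pics/{n}1.png",imaging.grab_frame(n)); m=imaging.camera_model(n); print(n,m["K"],m["R"],m["t"])
s=monitor.read_state(); print(s)
E
```

```text
scene [[610.20004852   0.         321.84631738]
 [  0.         610.20004852 238.69113653]
 [  0.           0.           1.        ]] [[-0.88215828  0.47062581  0.01755316]
 [ 0.33006063  0.64440496 -0.68978418]
 [-0.33594159 -0.60270522 -0.72380223]] [ 467.68019581 -115.89413995 1476.7376648 ]
side [[548.02319927   0.         312.5969854 ]
 [  0.         548.02319927 234.16230332]
 [  0.           0.           1.        ]] [[ 0.98823403 -0.15273752 -0.00804714]
 [-0.08040047 -0.47400533 -0.87684361]
 [ 0.13011253  0.86717368 -0.48070837]] [-510.33600183  135.63182931 1087.65710486]
{'time_s': 0.1, 'joints': array([ 1.17244618e+00,  4.91523474e-01,  1.55941972e+00, -8.77817731e-07,
        1.09170134e+00, -1.05629104e-01]), 'dq': array([-0.00066165, -0.00235557, -0.00072672, -0.00029926, -0.00091819,
       -0.00144194]), 'effort': array([ 2.16887944e-03, -6.19444585e+01, -2.62024981e+01, -9.62905028e-05,
        2.91725963e-03,  2.28770142e-05]), 'tool_pos': array([180.26642295, 598.22854841, 241.76039079]), 'tool_rot': array([-3.14054656e+00, -1.10128103e-04,  2.84887196e+00]), 'ft_force': array([0.64024677, 0.42421862, 0.26861273]), 'ft_torque': array([-0.02342532, -0.01571813,  0.02364318]), 'grasp_force': 0.0, 'grip_width': 1.0005765171533212}
```

View pics/scene1.png

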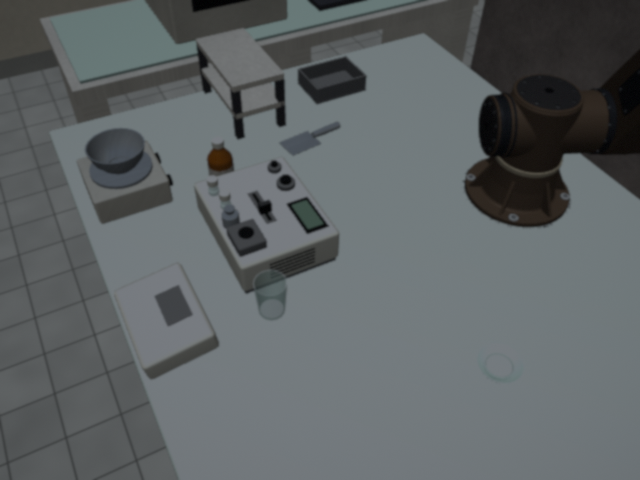

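View pics/side1.png

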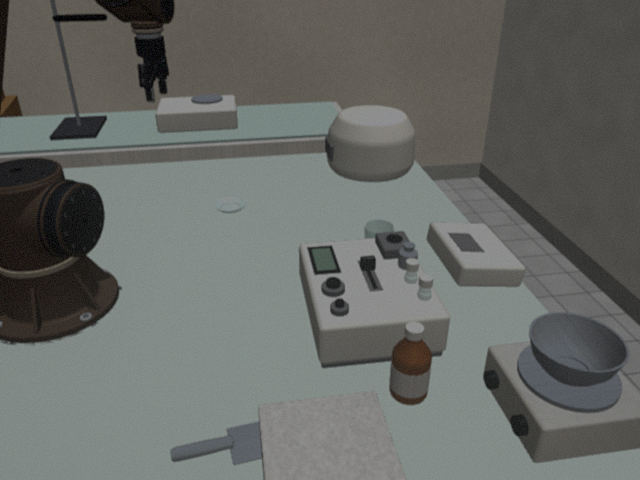

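The scene view shows the large key at (286,181), the small key at (274,166), the lever at (264,206) and the cell cover at (246,236). In the side view they are at (333,286), (340,306), (368,262) and (394,244). I'll triangulate these points.

```bash
cat > h.py <<'E'
import numpy as np, cv2
from plant import imaging, monitor
def plane(m,uv,z):
    d=m["R"].T@np.linalg.inv(m["K"])@[*uv,1]; c=-m["R"].T@np.array(m["t"]); return c+d*(z-c[2])/d[2]
def tri(m1,p1,m2,p2):
    P=[m["K"]@np.c_[m["R"],m["t"]] for m in(m1,m2)]
    X=cv2.triangulatePoints(*P,np.float64(p1),np.float64(p2)).ravel(); return X[:3]/X[3]
E
python3 - <<'E'
from h import *
np.set_printoptions(precision=1,suppress=True)
a,b=imaging.camera_model("scene"),imaging.camera_model("side")
for n,p,q,z in[("big",(286,181),(333,286),98),("small",(274,166),(340,306),98),("lever",(264.5,205),(368,260),117),("cover",(246,232),(394,240),118)]:
    print(n,tri(a,p,b,q),plane(a,p,z),plane(b,q,z))
# panel corners, side view
for q in [(301,246),(322,332),(442,319),(397,233)]: print(plane(b,q,90))
for n in("scene","side"):
    im=cv2.imread(f"pics/{n}1.png"); c=im[150:290,180:350] if n=="scene" else im[215:375,280:460]
    cv2.imwrite(f"pics/c_{n}.png",cv2.resize(c,None,fx=4 if n=="scene" else 3.7,fy=4 if n=="scene" else 3.7,interpolation=cv2.INTER_CUBIC))
E
```

```text
big [ 525.8 -178.3  100. ] [ 524.9 -180.5   98. ] [ 526.2 -175.4   98. ]
small [ 526.9 -237.1   99.5] [ 526.7 -238.8   98. ] [ 526.7 -234.9   98. ]
lever [ 602.7 -119.9  109.9] [ 606.1 -113.   117. ] [ 599.  -130.9  117. ]
cover [668.9 -61.7 113.7] [670.8 -57.9 118. ] [665.7 -68.8 118. ]
[491.5 -13.7  90. ]
[ 487.8 -286.7   90. ]
[ 684.6 -285.7   90. ]
[696.    6.7  90. ]
```

View pics/c_side.png

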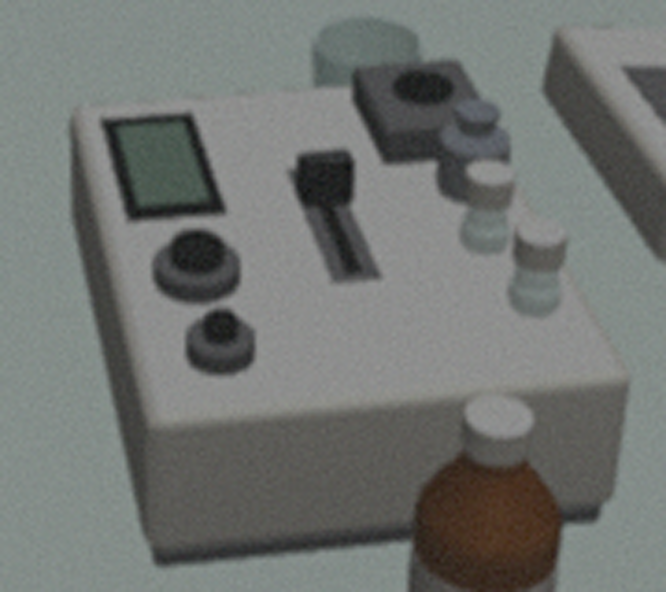

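The crop shows the lever near the +y end of the slot, and the vials and the weight behind it. The photometer's yaw is about 0, its origin is near (596,-138), and the lever is near click 3. Next I move above it for a wrist view, closing the gripper on the way.

```bash
python3 -m pendant '[[0.034,-0.032,0.008,0,0,2.1,0],[0.068,-0.064,0.016,0,0,4.2,0],[0.102,-0.096,0.024,0,0,6.3,0],[0.136,-0.128,0.032,0,0,8.4,0],[0.17,-0.16,0.04,0,0,10.5,0],[0.204,-0.192,0.048,0,0,12.6,0],[0.238,-0.224,0.056,0,0,14.7,0],[0.27,-0.256,0.06,0,0,16.77,0]]'
python3 -m pendant '[[0.01,-0.048,0,0,0,0,0],[0.02,-0.096,0,0,0,0,0],[0.03,-0.144,0,0,0,0,0],[0.04,-0.192,0,0,0,0,0],[0.05,-0.24,0,0,0,0,0],[0.06,-0.288,0,0,0,0,0],[0.07,-0.336,0,0,0,0,0],[0.08,-0.384,0,0,0,0,0]]'
python3 -m pendant '[[0.01,-0.03,0,0,0,0,0],[0.02,-0.06,0,0,0,0,0],[0.02,-0.06,0,0,0,0,0],[0.02,-0.06,0,0,0,0,0]]'
python3 - <<'E'
from h import *
from plant import arm
print(arm.tcp_to_tips)
m=imaging.camera_model("wrist"); im=imaging.grab_frame("wrist"); cv2.imwrite("pics/w1.png",im)
s=monitor.read_state(); print(s["tool_pos"],s["tool_rot"],s["ft_force"],s["grip_width"])
np.savez("w1",**{k:np.array(m[k]) for k in "KRt"}); print(m)
E
```

```text
time_s: 0.9
tool_pos: [451.7, 340.9, 302.9]
tool_rot: [3.141, 0.001, -3.14]
ft_force: [-0.1, 0.9, -0.5]
grip_width: -0.002
grasp_force: 0.0
time_s: 1.7
tool_pos: [530.3, -43.6, 302.3]
tool_rot: [3.141, -0.0, 3.141]
ft_force: [0.8, -0.3, 0.6]
grip_width: -0.004
grasp_force: 0.0
time_s: 2.1
tool_pos: [550.2, -101.9, 301.8]
tool_rot: [3.141, -0.001, 3.14]
ft_force: [-1.4, -0.3, 0.1]
grip_width: 0.004
grasp_force: 0.0
11.0
[ 550.05539436 -101.19438144  302.00416818] [ 3.14107963e+00 -7.90719038e-04  3.14125598e+00] [-0.17429231  0.55815636  0.24102795] -0.0006991645409274638
{'K': array([[330.92016132,   0.        , 323.52244769],
       [  0.        , 330.92016132, 240.53163   ],
       [  0.        ,   0.        ,   1.        ]]), 'R': array([[ 2.80288881e-03,  9.99995260e-01,  1.27399459e-03],
       [ 9.60859354e-01, -3.04611821e-03,  2.77019895e-01],
       [ 2.77022463e-01,  4.47673652e-04, -9.60863338e-01]]), 't': array([  99.81135936, -581.1702808 ,  282.48166544])}
```

View pics/w1.png

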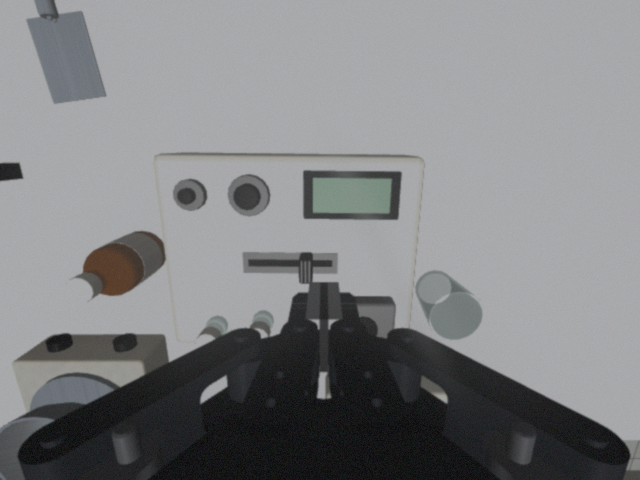

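The wrist view shows the large key at (248,195), the small key at (187,195), the slot plate from u=243 to 338 at v=263, and the lever top at about (306,256).

Run:
```python
from h import *
np.set_printoptions(precision=1,suppress=True)
m=dict(np.load("w1.npz")); print("cam",-m["R"].T@m["t"])
im=cv2.imread("pics/w1.png"); g=cv2.cvtColor(im,6)
for z,n,p in[(98,"big",(248,195)),(98,"small",(187,195)),(90,"slotL",(243,263)),(90,"slotR",(338,263)),(117,"levtop",(306,256)),(90,"c1",(160,156)),(90,"c2",(420,158))]: print(n,plane(m,p,z))
print(g[245:290,300:313:3].T)
print(g[258,292:320])
print(g[270,292:320]); print(g[280,292:320])
```

```text
cam [ 479.9 -101.7  432.3]
big [ 528.1 -177.8   98. ]
small [ 527.9 -239.4   98. ]
slotL [ 604. -190.   90.]
slotR [604.3 -85.7  90. ]
levtop [ 586.9 -119.2  117. ]
c1 [ 489.9 -265.2   90. ]
c2 [492.6  -4.4  90. ]
[[169 167 170 168 167 166 160 136 105  83  72  65  61  54  50  62  69  77
   79  78  80  81  81  80  78  79  78  77  80  79  81  76  82  80  82  81
   82 101 134 159 167 168 167 168 165]
 [168 168 168 165 168 168 154 104  64  50  53  51  55  49  52  55  56  68
   67  73  69  70  68  70  68  66  69  69  67  66  68  68  61  67  64  62
   64  65 100 153 164 166 169 168 166]
 [171 169 166 167 167 165 154 105  61  51  51  50  50  49  52  53  70  76
   79  78  79  80  79  78  76  81  77  81  78  81  84  86  84  86  81  81
   82  83 104 153 167 168 169 166 165]
 [169 165 169 170 166 169 153 102  62  53  51  51  50  49  55  64  85 101
  104 102 104 104 103 104 102 102  99 104 103 104 101 102 103 102 102 101
   96  82  85 102 105 100  97  94  95]
 [169 168 170 165 167 168 167 150 110  84  75  72  74  74  68  57  51  49
   48  49  50  58  67  73  75  75  75  74  84  92  99  97  99 109 111 112
  114  86  69  72  73  73  70  74  69]]
[115 115 117 115 118 117 108  76  54  49  49  49  55  52  49  50  52  49
  52  51  74 109 119 118 120 123 119 119]
[119 120 123 120 120 117  94  69  79 101  81  66  82 101  81  68  92 102
  70  51  75 111 121 121 120 120 120 118]
[166 169 168 167 167 167 151  99  81  98  82  62  83 103  81  67  86 101
  73  68 112 156 165 167 167 166 167 166]
```

The lever is at y≈-120, so its travel is about 55 mm, which is click 3. I descend on its +y side.

```bash
python3 - <<'E'
from h import *
m=dict(np.load("w1.npz")); print(plane(m,(305.5,271.5),117))
E
python3 -m pendant '[[0.02,0.012,-0.04,0,0,0,0],[0.04,0.0155,-0.08,0,0,0,0],[0.052,0.0155,-0.12,0,0,0,0],[0.052,0.0155,-0.155,0,0,0,0],[0.052,0.0155,-0.176,0,0,0,0],[0.052,0.0155,-0.188,0,0,0,0],[0.052,0.0155,-0.191,0,0,0,0],[0.052,0.0155,-0.191,0,0,0,0]]'
```

```text
[ 603.57472239 -120.01777805  117.        ]
time_s: 2.95
tool_pos: [602.6, -85.6, 112.0]
tool_rot: [-3.142, 0.001, -3.141]
ft_force: [0.9, 0.3, 0.6]
grip_width: 0.001
grasp_force: 0.0
```

```bash
python3 -m pendant '[[0,-0.007,0,0,0,0,0],[0,-0.014,0,0,0,0,0],[0,-0.021,0,0,0,0,0],[0,-0.028,0,0,0,0,0],[0,-0.035,0,0,0,0,0],[0,-0.042,0,0,0,0,0],[0,-0.049,0,0,0,0,0],[0,-0.056,0,0,0,0,0]]'
python3 -m pendant '[[0,-0.002,0,0,0,0,0],[0,-0.004,0,0,0,0,0],[0,-0.006,0,0,0,0,0],[0,-0.006,0,0,0,0,0]]'
python3 -m pendant '[[0,-0.002,0,0,0,0,0],[0,-0.003,0,0,0,0,0],[0,-0.003,0,0,0,0,0]]'
```

```text
time_s: 3.75
tool_pos: [602.2, -142.5, 111.2]
tool_rot: [3.141, -0.0, 3.141]
ft_force: [-1.6, 3.9, 3.0]
grip_width: -0.002
grasp_force: 2.1
time_s: 4.15
tool_pos: [602.4, -148.3, 111.3]
tool_rot: [-3.142, 0.0, 3.141]
ft_force: [-0.7, 0.8, 0.8]
grip_width: -0.004
grasp_force: 0.0
time_s: 4.45
tool_pos: [602.4, -151.2, 111.3]
tool_rot: [3.142, 0.0, 3.141]
ft_force: [-0.8, -0.5, 0.3]
grip_width: 0.001
grasp_force: 0.0
```

```bash
for i in 1; do python3 -m pendant '[[0,-0.001,0,0,0,0,0],[0,-0.002,0,0,0,0,0],[0,-0.002,0,0,0,0,0]]'; done
python3 -m pendant '[[0,-0.001,0,0,0,0,0],[0,-0.002,0,0,0,0,0],[0,-0.002,0,0,0,0,0]]'
```

```text
time_s: 4.75
tool_pos: [602.4, -153.2, 111.3]
tool_rot: [3.142, 0.0, 3.141]
ft_force: [0.6, -0.9, 0.3]
grip_width: -0.001
grasp_force: 0.0
time_s: 5.05
tool_pos: [602.4, -154.4, 111.3]
tool_rot: [3.14, -0.0, 3.141]
ft_force: [1.0, 5.2, 0.9]
grip_width: -0.001
grasp_force: 2.7
```

```bash
python3 -m pendant '[[0,-0.001,0,0,0,0,0],[0,-0.001,0,0,0,0,0]]'
python3 -m pendant '[[0,-0.001,0,0,0,0,0],[0,-0.001,0,0,0,0,0]]'
```

```text
time_s: 5.25
tool_pos: [602.3, -154.6, 111.3]
tool_rot: [3.139, -0.001, 3.141]
ft_force: [0.4, 10.2, 1.5]
grip_width: -0.001
grasp_force: 5.4
time_s: 5.45
tool_pos: [602.3, -154.8, 111.3]
tool_rot: [3.138, -0.001, 3.141]
ft_force: [1.7, 16.0, 3.1]
grip_width: 0.003
grasp_force: 8.0
```

Home is confirmed: the force rose to 16 N with no further motion. Now up and over to the -y side.

```bash
python3 -m pendant '[[0,0.008,0,0,0,0,0],[0,0.01,0.025,0,0,0,0],[0,0.008,0.055,0,0,0,0],[0,-0.02,0.065,0,0,0,0],[0,-0.05,0.055,0,0,0,0],[0,-0.052,0.03,0,0,0,0],[0,-0.052,0.008,0,0,0,0],[0,-0.052,0,0,0,0,0]]'
python3 -m pendant '[[0,0,0,0,0,0,0],[0,0,0,0,0,0,0]]'
python3 - <<'E'
from h import *
cv2.imwrite("pics/w2.png",imaging.grab_frame("wrist")[150:390,150:470])
E
```

```text
time_s: 6.25
tool_pos: [601.5, -209.1, 109.3]
tool_rot: [3.14, -0.003, 3.141]
ft_force: [-0.9, 0.8, 0.6]
grip_width: -0.0
grasp_force: 0.0
time_s: 6.45
tool_pos: [602.8, -209.0, 112.1]
tool_rot: [-3.141, 0.001, -3.141]
ft_force: [-0.1, 0.1, 1.1]
grip_width: -0.004
grasp_force: 0.0
```

View pics/w2.png

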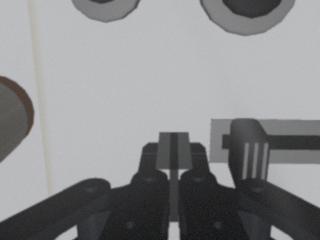

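The crop shows the lever at the home end of its slot (crop u≈250), with the fingers on its -y side. I now advance slowly to touch it.

```bash
python3 -m pendant '[[0,0.004,0,0,0,0,0],[0,0.008,0,0,0,0,0],[0,0.01,0,0,0,0,0],[0,0.01,0,0,0,0,0]]'
python3 -m pendant '[[0,0.001,0,0,0,0,0],[0,0.002,0,0,0,0,0],[0,0.002,0,0,0,0,0]]'
python3 -m pendant '[[0,0.001,0,0,0,0,0],[0,0.002,0,0,0,0,0],[0,0.002,0,0,0,0,0]]'
```

```text
time_s: 6.9
tool_pos: [602.5, -198.6, 111.6]
tool_rot: [-3.142, 0.0, -3.141]
ft_force: [-0.1, 0.6, -0.4]
grip_width: 0.003
grasp_force: 0.0
time_s: 7.2
tool_pos: [602.3, -197.0, 111.3]
tool_rot: [3.141, -0.0, 3.142]
ft_force: [0.7, -0.2, 0.0]
grip_width: 0.002
grasp_force: 0.0
time_s: 7.5
tool_pos: [602.4, -195.2, 111.3]
tool_rot: [-3.141, 0.0, -3.142]
ft_force: [0.9, -1.6, 0.3]
grip_width: -0.0
grasp_force: 0.8
```

```bash
python3 -m pendant '[[0,0.002,0,0,0,0,0],[0,0.004,0,0,0,0,0],[0,0.004,0,0,0,0,0]]'
python3 -m pendant '[[0,0.002,0,0,0,0,0],[0,0.004,0,0,0,0,0],[0,0.006,0,0,0,0,0],[0,0.007,0,0,0,0,0],[0,0.007,0,0,0,0,0]]'
python3 -m pendant '[[0,0.002,0,0,0,0,0],[0,0.004,0,0,0,0,0],[0,0.004,0,0,0,0,0]]'
python3 -m pendant '[[0,0.002,0,0,0,0,0],[0,0.004,0,0,0,0,0],[0,0.004,0,0,0,0,0]]'
```

```text
time_s: 7.8
tool_pos: [602.4, -191.3, 111.3]
tool_rot: [-3.141, 0.0, 3.141]
ft_force: [-0.1, -2.0, -0.4]
grip_width: 0.003
grasp_force: 1.3
time_s: 8.3
tool_pos: [602.3, -183.6, 111.3]
tool_rot: [3.141, -0.0, -3.141]
ft_force: [-0.1, -1.0, -0.2]
grip_width: 0.002
grasp_force: 0.0
time_s: 8.6
tool_pos: [602.4, -179.7, 111.3]
tool_rot: [3.141, -0.0, -3.141]
ft_force: [0.4, -0.3, 0.0]
grip_width: -0.003
grasp_force: 0.0
time_s: 8.9
tool_pos: [602.4, -176.5, 111.4]
tool_rot: [-3.141, 0.0, -3.141]
ft_force: [-1.4, -5.0, -1.0]
grip_width: -0.002
grasp_force: 2.3
```

Click 1 is confirmed: free travel after the snap, then contact again near -177 as predicted.

```bash
python3 -m pendant '[[0,0.002,0,0,0,0,0],[0,0.004,0,0,0,0,0],[0,0.006,0,0,0,0,0],[0,0.008,0,0,0,0,0],[0,0.01,0,0,0,0,0],[0,0.01,0,0,0,0,0]]'
python3 -m pendant '[[0,0.002,0,0,0,0,0],[0,0.004,0,0,0,0,0],[0,0.005,0,0,0,0,0],[0,0.005,0,0,0,0,0]]'
python3 -m pendant '[[0,0.001,0,0,0,0,0],[0,0.002,0,0,0,0,0],[0,0.002,0,0,0,0,0]]'
```

```text
time_s: 9.5
tool_pos: [602.3, -165.5, 111.3]
tool_rot: [3.141, -0.0, -3.141]
ft_force: [0.6, -0.1, 0.1]
grip_width: -0.0
grasp_force: 0.0
time_s: 9.9
tool_pos: [602.4, -160.9, 111.3]
tool_rot: [3.141, -0.0, -3.141]
ft_force: [-0.5, 0.6, -0.8]
grip_width: 0.003
grasp_force: 0.0
time_s: 10.2
tool_pos: [602.4, -159.2, 111.3]
tool_rot: [-3.141, 0.0, 3.142]
ft_force: [0.5, -1.2, -0.4]
grip_width: 0.002
grasp_force: 0.7
```

Click 2 is confirmed, with contact at -159.3. One more, stopping at about -148.

```bash
python3 -m pendant '[[0,0.002,0,0,0,0,0],[0,0.004,0,0,0,0,0],[0,0.006,0,0,0,0,0],[0,0.008,0,0,0,0,0],[0,0.01,0,0,0,0,0],[0,0.011,0,0,0,0,0],[0,0.011,0,0,0,0,0],[0,0.011,0,0,0,0,0]]'
python3 -m pendant '[[0,-0.01,0,0,0,0,0],[0,-0.012,0.02,0,0,0,0],[0,-0.012,0.06,0,0,0,0],[-0.03,-0.012,0.1,0,0,0,0],[-0.06,-0.012,0.14,0,0,0,0],[-0.08,-0.012,0.17,0,0,0,0],[-0.1,-0.012,0.19,0,0,0,0],[-0.1,-0.012,0.19,0,0,0,0]]'
python3 -m pendant '[[0,0,0,0,0,0,0],[0,0,0,0,0,0,0]]'
python3 - <<'E'
from h import *
m=imaging.camera_model("wrist"); im=imaging.grab_frame("wrist"); cv2.imwrite("pics/w3.png",im)
np.savez("w3",**{k:np.array(m[k]) for k in "KRt"})
E
```

```text
time_s: 11.0
tool_pos: [602.4, -147.9, 111.3]
tool_rot: [3.141, -0.0, -3.141]
ft_force: [-0.3, -0.0, 0.3]
grip_width: -0.001
grasp_force: 0.0
time_s: 11.8
tool_pos: [501.4, -160.8, 304.5]
tool_rot: [-3.14, 0.004, 3.141]
ft_force: [0.9, 0.2, -0.4]
grip_width: -0.002
grasp_force: 0.0
time_s: 12.0
tool_pos: [502.7, -160.3, 300.2]
tool_rot: [3.141, -0.001, 3.141]
ft_force: [1.0, 0.0, 0.0]
grip_width: -0.007
grasp_force: 0.0
```

View pics/w3.png

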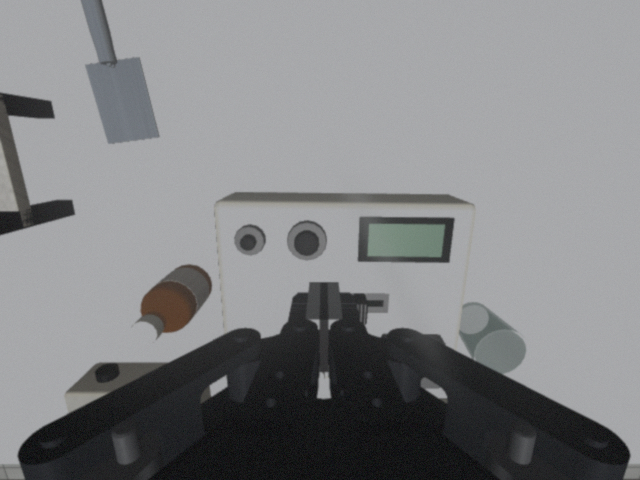

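The lever sits at about (363,308), which matches click 3. The large key's black top is at (308,242).

Run:
```python
from h import *
m=dict(np.load("w3.npz")); im=cv2.imread("pics/w3.png"); g=cv2.cvtColor(im,6)
def blob(x0,y0,x1,y1,t):
    k=(g[y0:y1,x0:x1]<t).astype(np.uint8); n,l,s,c=cv2.connectedComponentsWithStats(k); i=1+np.argmax(s[1:,4]); return c[i]+[x0,y0],s[i]
c,s=blob(285,218,330,262,75); print(c,s,plane(m,c,102),"key top")
c,s=blob(285,218,330,262,140); print(c,s,plane(m,c,92),"collar")
print(g[300:322:4,345:392]); print([plane(m,(u,318),117).round(1) for u in(358,369)])
print(monitor.read_state()["tool_pos"])
```

```text
[306.1875     242.49784483] [ 10  13  24  24 464] [ 529.24480234 -177.85749477  102.        ] key top
[306.58379229 239.68528718] [   2    2   40   40 1271] [ 529.06898755 -177.92171288   92.        ] collar
[[ 49  44  45  46  49  44  44  46  46  48  43  42  47  46  47  42  46  48
   46  46  49  55  70  73  77  78  78  74  76  76  77  75  77  78  76  77
   77  81  92 110 116 114 116 136 158 165 165]
 [ 49  52  48  50  50  49  52  51  50  49  51  54  70  62  57  63  73  69
   58  59  66  61  51  48  47  48  54  50  51  52  46  47  51  50  52  50
   52  65  89 109 114 112 120 142 160 165 165]
 [ 45  48  51  46  48  50  51  50  47  49  53  56  70  76  65  77  96  80
   59  78  96  74  74 103 113 112 114 112 113 113 112 112 112 112 113 111
  110 112 112 110 114 113 122 147 163 163 164]
 [ 47  43  44  44  48  46  42  41  47  45  47  45  43  46  55  73  94  72
   61  82  86  70  84 119 126 127 127 126 127 127 125 126 127 126 125 128
  127 128 126 126 123 126 137 157 166 164 164]
 [ 41  44  42  42  45  45  45  43  42  48  45  47  46  42  56  82  94  72
   66  86  87  87 126 157 164 163 164 166 166 164 167 167 163 165 166 163
  166 166 165 166 163 165 167 166 165 167 165]
 [ 44  40  35  39  41  40  40  39  43  42  42  40  45  43  58  84  85  62
   69  92  78  96 149 166 164 163 167 165 164 164 168 164 165 167 166 164
  164 166 165 165 167 165 166 165 164 164 167]]
[array([ 608.2, -123.6,  117. ]), array([ 608.3, -111.9,  117. ])]
[ 502.73429424 -160.21279868  300.03749203]
```

```bash
python3 -m pendant '[[0.026,-0.0175,-0.03,0,0,0,0],[0.026,-0.0175,-0.075,0,0,0,0],[0.026,-0.0175,-0.12,0,0,0,0],[0.026,-0.0175,-0.15,0,0,0,0],[0.026,-0.0175,-0.168,0,0,0,0],[0.026,-0.0175,-0.174,0,0,0,0],[0.026,-0.0175,-0.174,0,0,0,0],[0.026,-0.0175,-0.174,0,0,0,0]]'
python3 -m pendant '[[0,0,-0.002,0,0,0,0],[0,0,-0.004,0,0,0,0],[0,0,-0.006,0,0,0,0],[0,0,-0.006,0,0,0,0]]'
python3 -m pendant '[[0,0,-0.002,0,0,0,0],[0,0,-0.003,0,0,0,0],[0,0,-0.003,0,0,0,0]]'
```

```text
time_s: 12.85
tool_pos: [528.8, -177.7, 127.8]
tool_rot: [-3.141, 0.001, -3.142]
ft_force: [0.3, -0.2, 0.4]
grip_width: 0.003
grasp_force: 0.0
time_s: 13.25
tool_pos: [528.6, -177.7, 121.6]
tool_rot: [-3.141, 0.001, 3.141]
ft_force: [1.2, -0.5, 2.3]
grip_width: 0.003
grasp_force: 1.1
time_s: 13.55
tool_pos: [528.6, -177.7, 118.4]
tool_rot: [-3.141, 0.001, 3.141]
ft_force: [1.0, 0.4, 4.1]
grip_width: 0.001
grasp_force: 2.0
```

```bash
python3 -m pendant '[[0,0,-0.001,0,0,0,0],[0,0,-0.001,0,0,0,0]]'
python3 -m pendant '[[0,0,-0.001,0,0,0,0],[0,0,-0.001,0,0,0,0]]'
python3 -m pendant '[[0,0,-0.001,0,0,0,0],[0,0,-0.001,0,0,0,0]]'
```

```text
time_s: 13.75
tool_pos: [528.6, -177.7, 117.4]
tool_rot: [-3.141, 0.001, 3.142]
ft_force: [1.4, -0.1, 4.9]
grip_width: -0.001
grasp_force: 2.3
time_s: 13.95
tool_pos: [528.6, -177.7, 117.0]
tool_rot: [-3.141, 0.001, 3.141]
ft_force: [0.1, 0.5, 10.2]
grip_width: 0.002
grasp_force: 5.3
time_s: 14.15
tool_pos: [528.7, -177.7, 116.8]
tool_rot: [-3.141, 0.001, 3.142]
ft_force: [-2.9, 0.6, 21.0]
grip_width: -0.0
grasp_force: 10.2
```

The key bottomed: about 5 N of spring force, then a hard stop after about 6 mm. I release it straight up and check everything.

```bash
python3 -m pendant '[[0,0,0.003,0,0,0,0],[0,0,0.008,0,0,0,0],[0,0,0.02,0,0,0,0],[0,0,0.06,0,0,0,0],[-0.01,0,0.1,0,0,0,0],[-0.03,0,0.14,0,0,0,0],[-0.05,0.03,0.18,0,0,0,0],[-0.06,0.06,0.2,0,0,0,0]]'
python3 -m pendant '[[0,0.04,0,0,0,0,0],[0,0.08,0,0,0,0,0],[0,0.12,0,0,0,0,0],[0,0.12,0,0,0,0,0],[0,0.12,0,0,0,0,0],[0,0.12,0,0,0,0,0]]'
python3 - <<'E'
from h import *
a=imaging.grab_frame("scene")[150:290,180:350]; b=imaging.grab_frame("side")[215:355,280:460]
cv2.imwrite("pics/end.png",cv2.resize(np.hstack([a,b]),None,fx=2.25,fy=2.25,interpolation=2))
E
```

```text
time_s: 14.95
tool_pos: [467.1, -117.4, 318.1]
tool_rot: [-3.141, 0.002, 3.14]
ft_force: [0.5, -0.0, 0.4]
grip_width: 0.004
grasp_force: 0.0
time_s: 15.55
tool_pos: [468.3, 1.8, 315.4]
tool_rot: [-3.142, -0.0, 3.141]
ft_force: [1.1, -0.2, 0.5]
grip_width: -0.002
grasp_force: 0.0
```

View pics/end.png

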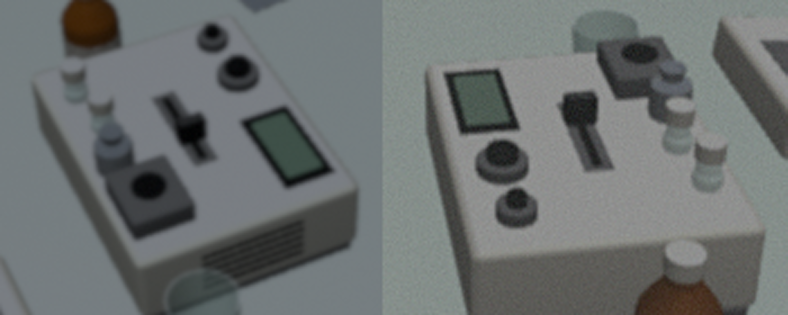

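The final views show the lever at click 3, at (190,128) on the left and (580,107) on the right. Both keys are up, and the vials, weight, beaker and bottle stand as before.

```bash
python3 -c "
from plant import job_done
print(job_done())"
```

```text
the job is handed in; nothing more can be done
None
```

I pushed the lever home, brought it back and left it in the third click, then pressed the larger key fully down and released it; nothing else was touched, and I handed the job in at about 16 s.

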